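Load the empty stations of a spool winder under its push-pull keeper

ROBOT

A 7-joint arm with a two-finger parallel gripper is mounted at the origin on the work surface. World frame = base frame: x ahead of the robot, y to its left, z up, the work surface at z = 0. Lengths are in m, angles in rad, forces in N, time in s.
With the tool pointing down it reaches from about 0.425 to 0.925 m from the base axis. Payload 6.8 kg.
Tool frame: the origin (TCP) lies on the centre line of the jaws, within the pads' length; the fingertips stand 25 mm ahead of it and the grasp point (between the pads) lies 6 mm ahead of it; z points along the fingers, y is the direction in which the jaws open and shut (so a half turn about z gives the same grasp; the last joint's range is limited). The gripper opens to 85 mm and grips with 20 to 120 N. Pads are 22 mm wide; open, the fingers measure 114 mm over their backs; the gripper's body (76 mm by 85 mm) begins 54 mm behind the grasp point. The pads swing forward as they close: fully open they stand 13 mm farther back than shut.
Start: joints at [-1.272, 0.477, 0.022, 1.555, -0.011, 1.109, -0.083], TCP at [0.267, 0.62, 0.256] pointing down, gripper open.
Joint ranges: [-2.96, 2.96], [-0.34, 2.1], [-1.41, 1.46], [0.24, 2.44], [-1.37, 4.51], [0.17, 1.92], [-2.96, 2.96]. Speed limits (rad/s): [2.39, 2.39, 3.14, 3.14, 3.14, 3.14, 3.14].

INTERFACE

Orientations are given as a unit quaternion [w, x, y, z].
In Python, from station import status, cams, order, models gives the robot as it stands.
- The arm moves only by the tool move_arm, never from a script. Its argument "steps" is one flat list of numbers, 7 for each row, row after row: the gripper's target within -1 to 1 (fully open at 1, half-way at 0, shut at -1), then the shift along the world's x, y, z in cm, then the turn, a rotation vector about the world's x, y, z in degrees. A call has 1 to 8 rows; each row shifts and turns the commanded pose from where the row before left it; what a row does not reach is not made up. A row lasts 1/10 s, in which the tool goes at most 50 mm and 8.59 degrees, less where a joint would pass 70% of its speed; a pose out of reach is approached as far as the arm can. A call with a gripper value outside its range is refused whole. The fingers move at their own pace and stop on an object; "newtons" is the grip in N (left out, the last holds). Time passes only in rows, so rows that do not move let the fingers close. It gives the time, the measured TCP pose, the force and the opening at its end, in the units of the state.
- status.get_obs(): the state, without advancing time (a new reading comes with each control period).
- cams.read_camera(name): name is "side" or "top" or "wrist"; returns a dict with "pixels" (384x512x3 uint8, red, green, blue), "mtx" (3x3 intrinsics, pixels), "T" (4x4, takes a point from camera to world coordinates); the wrist camera has in their place "T_tool_cam" (4x4, takes a point from camera to tool coordinates, whose origin is the TCP and whose axes are the flange's). Camera axes: x right, y down, z forward; pixel columns grow to the right and rows downward; lengths in m; the calibration is good to about 2 mm. A picture is of the moment at which its call begins: read the wrist's pose just before it. There is no depth.
- order.hand_in(): hands the job in, once; it reports no verdict.
Trained networks look in the newest picture that a camera, given by its name, has taken for a name from the list of things; names that differ only in an ending like _2 or _b are one class to them, and where a whole thing is asked for, a point or a joint stands for the part that bears it (a point fixed in the world has none). Each returns a list of dicts, best first, with "score" (0 to 1); they miss things now and then, are a little off and sometimes report something else, mostly with a low value. They report only what shows in the picture. A call takes as long as a camera call. They do not tell look-alikes from the thing itself.
- models.silhouettes(camera, query): "region" (384x512 bool, what is visible of it) and "box" ([centre column, centre row, width, height] in pixels, round what is visible of it).
- models.place_of(camera, query): "position" ([row, column] in pixels: a listed point, or the origin of a listed thing).
The state is a dict: "t": time; "q": joint angles; "joint_vel": joint speeds; "joint_torque": joint torques, N m; "eef_pos": TCP position; "tool_rot": TCP orientation; "contact_force": force on the tool from outside, world axes, zero at the start; "torque": the same for the moment, N m; "gripper_width": opening from 0.0 (shut) to 1.0 (fully open).
Only numpy, scipy, OpenCV 4.12 (cv2) and the standard library are available. Lean on these libraries where they do the work, as an engineer would, in place of code of your own. Each camera call takes 0.05 s, during which the arm holds its last target.

TASK

Finish loading the yarn winder: pull the push-pull knob on its sloping front panel straight out to its stop so that the keeper bar draws back, stand a spare spool from the tray, foot down and fully seated, in each empty cup, then push the knob fully home again so that the keeper bar traps all five feet. Leave the spools already in the winder where they are, the spool left over standing in the tray, and the comb, glue stick, pin case and display stand undisturbed.

Things in the scene. Friction and masses are not known exactly. Their poses are not given: they have to be found in the camera images.
- knob (a joint): The winder's push-pull keeper knob, m: 0 pushed fully home (as at the start), 0.018 pulled out to its stop. It slides along its own axis, square to the sloping front panel. A detent holds it at either end and snaps it over from about half-way; 6 to 9 N moves it either way.
- knob_face (a point): Centre of the knob's flat outer face; moves with the knob. z points straight out of the panel (the pull direction, 35 deg from vertical, leaning to the operator), y across the panel. Black round head 34 mm in diameter from 3 to 17 mm behind the face, then a neck 24 to 11 mm thick. Home, the face is 35 mm above the panel. The nearest fitting (fixed dial) is 126 mm to +y.
- keeper (a joint): The keeper bar, m: linked to the knob, 0 closed (knob home), 0.012 open (knob out). It slides towards the front panel to open.
- keeper_edge (a point): Middle of the keeper bar's edge nearest the cups; axes as the winder's. Steel bar 22 mm wide, 262 mm long, 9.5 to 12.5 mm above the deck (lip to 17.5 mm on its front edge), along the row of cups on the panel side. Closed, its edge is 14.5 mm from the cup centres and overlaps the spool feet: no spool goes in or out. Open, it is 26.5 mm away, clear.
- winder: Bench spool winder, bolted down: 266 mm deep (x), 290 mm wide (y). Flat deck 90 mm high from x = -20 to 150 mm; front panel slopes from there down to 27 mm high at x = -110 mm. Origin at table level; x points from the operator's side to the back, z up. The cups stand in a row at x = 35 mm, 54 mm apart, from y = -108 to 108 mm.
- bail_mid (a point): Middle of the cross rod of the winder's fixed thread-guide bail, which leans forward over the panel: 185 mm above the table, at x = -75 mm from the winder's origin, about over the knob; axes as the winder's. Rod 8 mm thick, 302 mm along y; from its ends an arm slopes back and down to each side cheek (x = 0, 78 mm high). Five small guides reach 22 mm back and 17 mm up from it.
- tray: Shallow wooden tray, fixed to the bench, to the right of the winder: 200 (x) by 150 (y) mm, walls 4 mm thick and 16 mm high, inner floor 4 mm above the table. Origin at the middle of its underside. It holds the spare spools.
- comb: Bystander lying in the tray: knit-blocking comb, 62 (x) by 26 (y) by 10 mm, origin at the middle of its underside.
- glue_stick: Bystander lying in the tray: glue stick, 90 mm along x, 20 mm diameter, origin at its underside, mid-length.
- pin_case: Bystander: clear pin case, 62 by 70 mm, 20 mm high with its lid standing up to 78 mm at +x; origin at the middle of its underside.
- stand: Bystander beyond the tray's +x end: wooden T-shaped display stand, base 60 by 60 mm, 148 mm tall, crossbar 70 mm along its y; origin at the middle of its underside.
- cup_a_floor (a point): Centre of the inner floor of one of the winder's five identical cups (stations): round recess 42 mm in diameter at the floor, flaring to 44 mm at the rim, 4.5 mm deep; rim 51 mm in outer diameter, 7.5 mm above the deck. Any two of the five may be empty, in any places along the row; z up.
- cup_b_floor (a point): Centre of the inner floor of one of the winder's five identical cups (stations): round recess 42 mm in diameter at the floor, flaring to 44 mm at the rim, 4.5 mm deep; rim 51 mm in outer diameter, 7.5 mm above the deck. Any two of the five may be empty, in any places along the row; z up.
- cup_c_floor (a point): Centre of the inner floor of one of the winder's five identical cups (stations): round recess 42 mm in diameter at the floor, flaring to 44 mm at the rim, 4.5 mm deep; rim 51 mm in outer diameter, 7.5 mm above the deck. Any two of the five may be empty, in any places along the row; z up.
- cup_d_floor (a point): Centre of the inner floor of one of the winder's five identical cups (stations): round recess 42 mm in diameter at the floor, flaring to 44 mm at the rim, 4.5 mm deep; rim 51 mm in outer diameter, 7.5 mm above the deck. Any two of the five may be empty, in any places along the row; z up.
- cup_e_floor (a point): Centre of the inner floor of one of the winder's five identical cups (stations): round recess 42 mm in diameter at the floor, flaring to 44 mm at the rim, 4.5 mm deep; rim 51 mm in outer diameter, 7.5 mm above the deck. Any two of the five may be empty, in any places along the row; z up.
- spool_1_mid (a point): Centre (half-way up, on the axis) of one of six identical empty spools: 64 mm tall; round foot 38 mm in diameter, 4 mm thick, at the bottom; plain barrel 22 mm in diameter above it up to the top. About 35 g, ivory plastic. Standing in a cup its centre is 32 mm above the cup floor. Three stand in cups, three are spares standing in the tray; z up the spool.
- spool_2_mid (a point): Centre (half-way up, on the axis) of one of six identical empty spools: 64 mm tall; round foot 38 mm in diameter, 4 mm thick, at the bottom; plain barrel 22 mm in diameter above it up to the top. About 35 g, ivory plastic. Standing in a cup its centre is 32 mm above the cup floor. Three stand in cups, three are spares standing in the tray; z up the spool.
- spool_3_mid (a point): Centre (half-way up, on the axis) of one of six identical empty spools: 64 mm tall; round foot 38 mm in diameter, 4 mm thick, at the bottom; plain barrel 22 mm in diameter above it up to the top. About 35 g, ivory plastic. Standing in a cup its centre is 32 mm above the cup floor. Three stand in cups, three are spares standing in the tray; z up the spool.
- spool_4_mid (a point): Centre (half-way up, on the axis) of one of six identical empty spools: 64 mm tall; round foot 38 mm in diameter, 4 mm thick, at the bottom; plain barrel 22 mm in diameter above it up to the top. About 35 g, ivory plastic. Standing in a cup its centre is 32 mm above the cup floor. Three stand in cups, three are spares standing in the tray; z up the spool.
- spool_5_mid (a point): Centre (half-way up, on the axis) of one of six identical empty spools: 64 mm tall; round foot 38 mm in diameter, 4 mm thick, at the bottom; plain barrel 22 mm in diameter above it up to the top. About 35 g, ivory plastic. Standing in a cup its centre is 32 mm above the cup floor. Three stand in cups, three are spares standing in the tray; z up the spool.
- spool_6_mid (a point): Centre (half-way up, on the axis) of one of six identical empty spools: 64 mm tall; round foot 38 mm in diameter, 4 mm thick, at the bottom; plain barrel 22 mm in diameter above it up to the top. About 35 g, ivory plastic. Standing in a cup its centre is 32 mm above the cup floor. Three stand in cups, three are spares standing in the tray; z up the spool.
There are look-alikes about, which are no part of the job. Leave any pink or yellow look-alike of the part that bears spool_6_mid alone.

How it is judged:
By the outcome, as a careful person would: the job done as asked, in the order asked, and still so for the second after the job is handed in, with the robot touching nothing.
It also fails if it takes over 72 s, if anything falls off the work surface, if the arm or the gripper's body presses on something with over 40 N, if the wrist force passes 120 N, or if a joint passes its speed limit or range.

## Working session

There is one attempt and no reset: what is moved stays moved. The work goes in short steps, Python scripts to look and compute and a tool call to move; the robot and the scene stay as the last step left them, time stands still between calls to the robot, and variables do not carry over. Pictures are saved under pics/ and viewed, and the job is handed in when it is done.

Besides the shell and the picture viewer there is one more tool, called after "Emit:" as name(argument=value, ...) on one line, values as JSON. move_arm: Moves the arm, as the interface text tells. Its arguments: {"type":"object","properties":{"steps":{"type":"array"},"newtons":{"type":"number"}},"required":["steps"]}

```bash
ls; mkdir -p pics; python3 - <<'E'
from station import status,cams
import cv2
o=status.get_obs();print(o)
for n in ["side","top","wrist"]:
    c=cams.read_camera(n);cv2.imwrite(f"pics/{n}0.png",c["pixels"][:,:,::-1]);print(n,c["mtx"].round(1).tolist(),(c["T"] if "T" in c else c["T_tool_cam"]).round(4).tolist())
E
```

```text
pics
{'t': 0.0, 'q': array([-1.27210165,  0.47784115,  0.02236207,  1.55645246, -0.01148737,
        1.1092818 , -0.08308444]), 'joint_vel': array([-0.00049759, -0.00082064,  0.00033823,  0.00215255, -0.00072499,
        0.0010356 , -0.00118588]), 'joint_torque': array([ 1.19664503e-03, -5.96454120e+01,  1.60864245e+00, -2.81201506e+01,
        1.26033343e-02,  9.27218614e-03, -3.99417024e-05]), 'eef_pos': array([0.26688697, 0.61940615, 0.25529815]), 'tool_rot': array([-1.07883320e-04,  2.01986475e-01,  9.79387872e-01, -9.20824099e-04]), 'contact_force': array([-0.75415432, -0.48216455,  0.11475039]), 'torque': array([-0.01497861, -0.03693339,  0.00196549]), 'gripper_width': 0.9998424270809148}
side [[392.6, 0.0, 251.0], [0.0, 392.6, 189.1], [0.0, 0.0, 1.0]] [[0.7189, -0.5108, 0.4714, 0.0429], [-0.6951, -0.5253, 0.4909, -0.5761], [-0.0031, -0.6805, -0.7327, 0.855], [0.0, 0.0, 0.0, 1.0]]
top [[423.4, 0.0, 254.5], [0.0, 423.4, 195.7], [0.0, 0.0, 1.0]] [[0.0058, -0.9975, 0.0705, 0.3896], [-0.9999, -0.0064, -0.0081, -0.0861], [0.0085, -0.0705, -0.9975, 1.5355], [0.0, 0.0, 0.0, 1.0]]
wrist [[265.9, 0.0, 253.3], [0.0, 265.9, 190.8], [0.0, 0.0, 1.0]] [[-0.0001, -0.9629, -0.27, 0.0675], [1.0, -0.0002, 0.0006, -0.0003], [-0.0006, -0.27, 0.9629, -0.1168], [0.0, 0.0, 0.0, 1.0]]
```

View pics/side0.png

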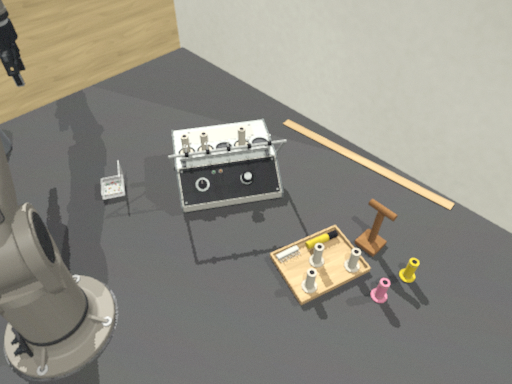

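View pics/top0.png

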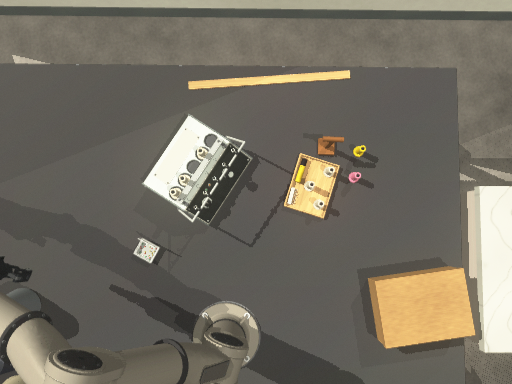

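View pics/wrist0.png

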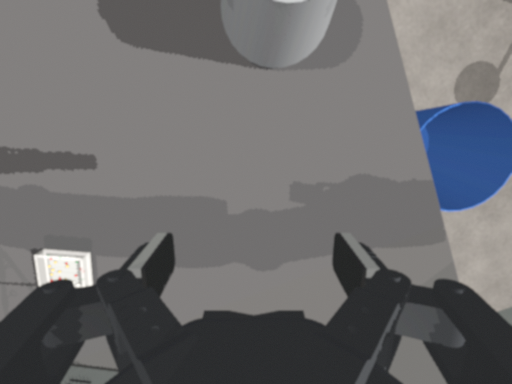

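```bash
cat > h.py <<'E'
import numpy as np,cv2
from station import status,cams,models
def cam(n):
    c=cams.read_camera(n); 
    if 'T' not in c:
        c['T']=None
    return c
def Rq(q):
    from scipy.spatial.transform import Rotation as R
    return R.from_quat([q[1],q[2],q[3],q[0]]).as_matrix()
def wristT(o,c):
    T=np.eye(4);T[:3,:3]=Rq(o['tool_rot']);T[:3,3]=o['eef_pos'];return T@c['T_tool_cam']
def proj(c,T,P):
    P=np.atleast_2d(P);p=(P-T[:3,3])@T[:3,:3];p=p@c['mtx'].T;return p[:,:2]/p[:,2:]
def ray(c,T,uv):
    d=T[:3,:3]@np.linalg.solve(c['mtx'],[uv[0],uv[1],1]);return T[:3,3],d/np.linalg.norm(d)
def onz(c,T,uv,z):
    o,d=ray(c,T,uv);return o+d*(z-o[2])/d[2]
def tri(rs):
    A=np.zeros((3,3));b=np.zeros(3)
    for o,d in rs:
        M=np.eye(3)-np.outer(d,d);A+=M;b+=M@o
    x=np.linalg.solve(A,b);return x,[float(np.linalg.norm((np.eye(3)-np.outer(d,d))@(x-o))) for o,d in rs]
E
python3 - <<'E'
from h import *
hz=dict(winder=0,tray=0,comb=.004,glue_stick=.004,pin_case=0,stand=0,cup_a_floor=.093,spool_1_mid=None,knob_face=None,keeper_edge=.1,bail_mid=.185)
for n in ['top','side']:
    c=cam(n);print(n)
    for q,z in hz.items():
        for r in models.place_of(n,q):
            if r['score']<.2: continue
            p=np.array(r['position'])[::-1]
            zs=[z] if z is not None else ([.036,.125] if 'spool' in q else [.1])
            print(q,round(r['score'],2),p.round(1),*[onz(c,c['T'],p,zz).round(3) for zz in zs])
E
```

```text
top
winder 0.63 [208.1 176. ] [0.569 0.071 0.   ]
tray 0.59 [311.  189.3] [ 0.523 -0.304  0.   ]
comb 0.61 [293.1 195.8] [ 0.498 -0.238  0.004]
glue_stick 0.56 [304.9 170. ] [ 0.593 -0.282  0.004]
glue_stick 0.42 [172.1 193.8] [0.503 0.2   0.004]
pin_case 0.4 [291.1 194.9] [ 0.502 -0.232  0.   ]
stand 0.77 [329.3 147.1] [ 0.679 -0.372  0.   ]
cup_a_floor 0.61 [175.1 194.2] [0.495 0.173 0.093]
spool_1_mid 0.74 [194.1 165.1] [0.603 0.118 0.036] [0.591 0.106 0.125]
spool_1_mid 0.67 [176.5 194.6] [0.498 0.179 0.036] [0.491 0.163 0.125]
knob_face 0.6 [231.6 175.6] [ 0.559 -0.019  0.1  ]
keeper_edge 0.95 [195.  170.6] [0.575 0.106 0.1  ]
bail_mid 0.73 [218.1 181.2] [0.531 0.02  0.185]
bail_mid 0.27 [194.7 170.3] [0.565 0.095 0.185]
side
winder 0.91 [226.2 175.8] [ 0.577  0.09  -0.   ]
winder 0.56 [314.8 253.8] [ 0.552 -0.282  0.   ]
tray 0.95 [321.7 259.1] [ 0.553 -0.304  0.   ]
tray 0.27 [226.9 177.2] [0.574 0.084 0.   ]
comb 0.7 [287.9 256.2] [ 0.495 -0.24   0.004]
glue_stick 0.77 [319.6 239.9] [ 0.593 -0.264  0.004]
pin_case 0.59 [111.2 190.3] [0.292 0.282 0.   ]
pin_case 0.47 [240.3 139.7] [0.725 0.185 0.   ]
pin_case 0.39 [185.5 153.9] [0.549 0.257 0.   ]
stand 0.59 [367.1 244.4] [ 0.673 -0.358  0.   ]
cup_a_floor 0.41 [186.2 156.6] [0.488 0.156 0.093]
spool_1_mid 0.51 [184.1 141.6] [0.56  0.272 0.036] [0.504 0.18  0.125]
spool_1_mid 0.45 [226.2 147.5] [0.638 0.156 0.036] [0.573 0.076 0.125]
spool_1_mid 0.25 [260.  143.1] [0.729 0.097 0.036] [0.655 0.023 0.125]
knob_face 0.66 [246.8 173. ] [ 0.562 -0.019  0.1  ]
knob_face 0.47 [186.5 140.7] [0.527 0.204 0.1  ]
keeper_edge 0.86 [225.3 150.5] [0.581 0.091 0.1  ]
bail_mid 0.96 [225.8 147.8] [0.528 0.023 0.185]
```

```bash
python3 - <<'E'
import cv2
t=cv2.imread('pics/top0.png');s=cv2.imread('pics/side0.png')
def z(im,x0,y0,x1,y1,f,n):
    cv2.imwrite(n,cv2.resize(im[y0:y1,x0:x1],None,fx=f,fy=f,interpolation=cv2.INTER_CUBIC))
z(t,135,105,265,230,6 and 4.8,'pics/tz.png'); z(s,160,110,300,215,5.6,'pics/sz.png'); z(t,275,125,375,225,6,'pics/tt.png'); z(s,260,190,430,310,4.6,'pics/st.png')
E
```

```text
(no output)
```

View pics/tz.png

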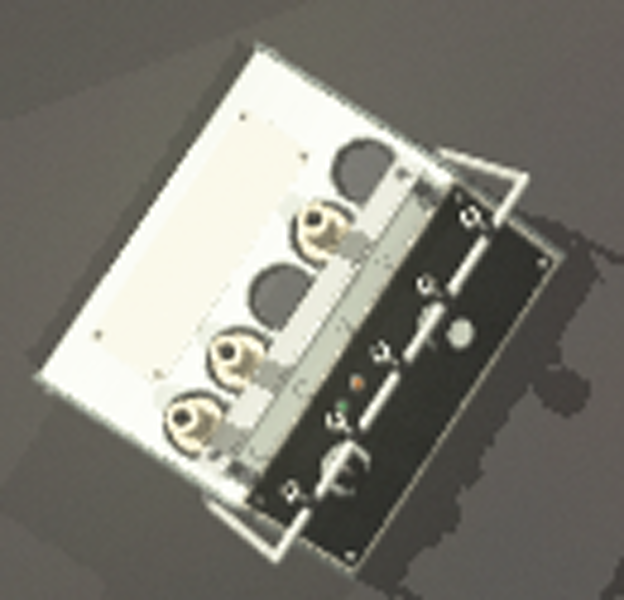

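View pics/sz.png

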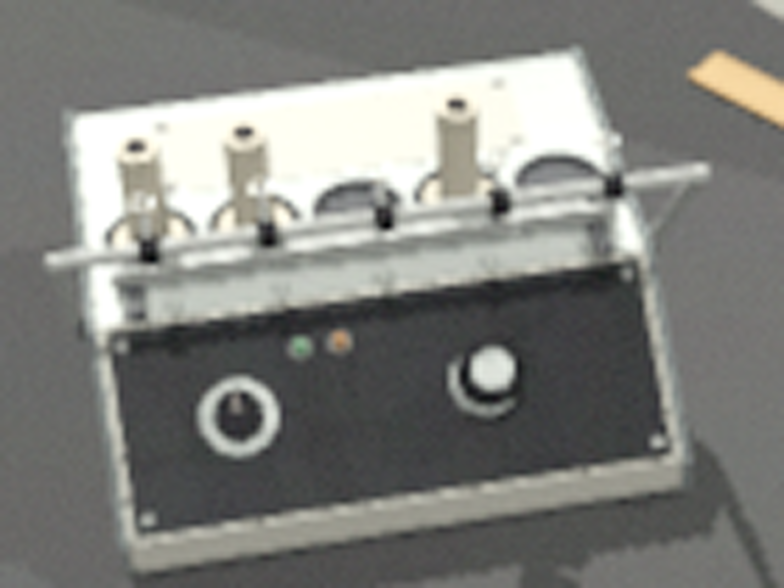

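View pics/tt.png

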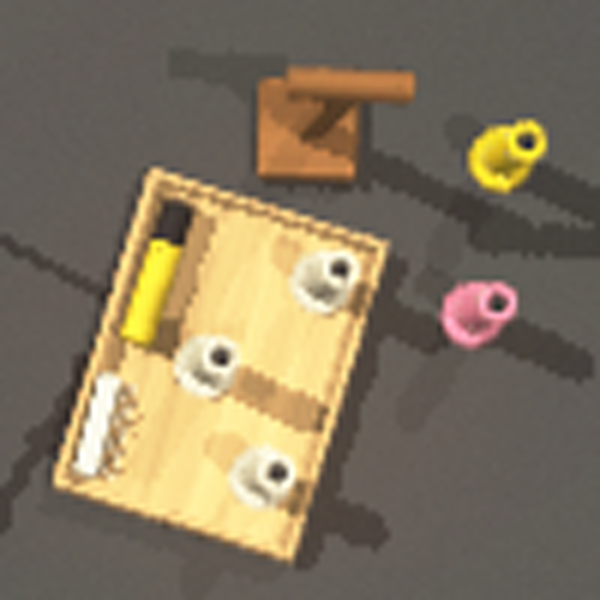

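View pics/st.png

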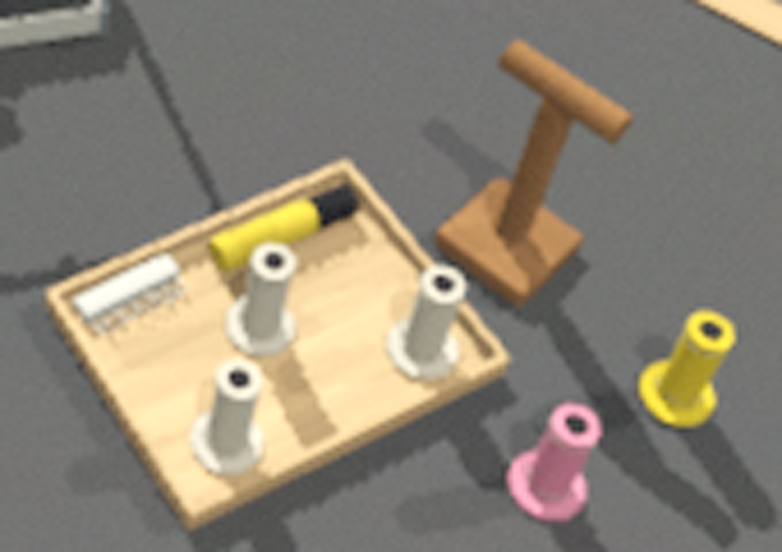

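```bash
cat > fitw.py <<'E'
from h import *
from scipy.optimize import least_squares
W=np.array([[150,145,90],[150,-145,90],[-110,145,27],[-110,-145,27],[-75,151,185],[-75,-151,185],[35,108,157],[35,54,157],[35,-54,157]])/1e3
tp=np.array([[40,378],[260,45],[352,570],[560,258],[278,558],[525,178],[187,408],[230,350],[314,218]])
sp=np.array([[72,115],[580,50],[130,540],[685,460],[48,262],[708,170],[140,147],[245,131],[457,103]])
tp=(tp+.5)/4.8-.5+[135,105]; sp=(sp+.5)/5.6-.5+[160,110]
ct=cam('top');cs=cam('side')
def Tw(p):
    c,s=np.cos(p[2]),np.sin(p[2]);R=np.array([[c,-s,0],[s,c,0],[0,0,1]]);return R,np.array([p[0],p[1],0])
def f(p,full=False):
    R,t=Tw(p);P=W@R.T+t
    return np.concatenate([(proj(ct,ct['T'],P)-tp).ravel(),(proj(cs,cs['T'],P)-sp).ravel()])
r=least_squares(f,[.575,.09,.6],loss='soft_l1');print(r.x,np.degrees(r.x[2]));print(f(r.x).reshape(2,-1,2).round(1).tolist())
# each cam alone
for k in (0,1):
    g=least_squares(lambda p:f(p).reshape(2,-1)[k],r.x);print(k,g.x)
kt=(np.array([461,333])+.5)/4.8-.5+[135,105]; ks=(np.array([493,368])+.5)/5.6-.5+[160,110]
x,e=tri([ray(ct,ct['T'],kt),ray(cs,cs['T'],ks)]);R,t=Tw(r.x);print('knob',x,e,(R.T@(x-t)))
# spares
tt=np.array([[339,268],[220,357],[277,471]]);tt=(tt+.5)/6-.5+[275,125]
st=np.array([[443,284],[273,262],[238,379]]);st=(st+.5)/4.6-.5+[260,190]
for a,b in zip(tt,st):
    x,e=tri([ray(ct,ct['T'],a),ray(cs,cs['T'],b)]);print('spare top',x,e, onz(ct,ct['T'],a,.068),onz(cs,cs['T'],b,.068))
for y in (-.108,0): print('cup',y,R@[.035,y,.093]+t)
E
python3 fitw.py
```

```text
[0.57263587 0.08097514 1.00215658] 57.41934272150416
[[[-0.3, 0.1], [0.7, -0.4], [0.1, 1.5], [1.1, -1.4], [0.2, -0.5], [0.5, -0.0], [-0.5, 1.4], [-0.3, -0.3], [0.4, -0.2]], [[-0.8, 0.2], [0.1, 0.2], [-1.7, 0.4], [0.8, -0.9], [1.1, -0.4], [-1.1, 0.3], [-0.5, -0.7], [0.0, -0.3], [0.1, -0.2]]]
0 [0.57273029 0.08167784 1.00224872]
1 [0.57266641 0.08010013 1.00174418]
knob [ 0.56718696 -0.01553093  0.08448252] [0.0008023354762720312, 0.0008023354762718269] [-0.08425348 -0.04737576  0.08448252]
spare top [ 0.58899166 -0.36675407  0.06426016] [0.0013455749318942263, 0.001345574931894308] [ 0.58761829 -0.36496914  0.068     ] [ 0.58744217 -0.36867583  0.068     ]
spare top [ 0.53620938 -0.2967146   0.06460855] [0.0011561899317077844, 0.0011561899317078146] [ 0.53507287 -0.29537313  0.068     ] [ 0.53499182 -0.29867114  0.068     ]
spare top [ 0.46967908 -0.32935427  0.06403208] [0.0007040432804213375, 0.0007040432804215232] [ 0.46897174 -0.32818485  0.068     ] [ 0.46808044 -0.33105314  0.068     ]
cup -0.108 [0.68248739 0.05231081 0.093     ]
cup 0 [0.5914829  0.11046734 0.093     ]
```

```bash
cat >> h.py <<'E'
from scipy.spatial.transform import Rotation as Ro
YAW=1.00215658; WT=np.array([0.57263587,0.08097514,0])
WR=Ro.from_euler('z',YAW).as_matrix()
s35,c35=np.sin(np.radians(35)),np.cos(np.radians(35))
NW=WR@np.array([-s35,0,c35])
# knob face constrained 35 mm above panel
KF=np.array([-.0849,-.0474,.0858])
KW=WR@KF+WT
def RT(z,y):
    x=np.cross(y,z);return np.stack([x,y,z],1)
RK=RT(-NW,-WR[:,1])
def go(p,R=None,o=None):
    "print total shift cm & rotvec deg from measured pose"
    o=o or status.get_obs();print('at',o['eef_pos'].round(4),'t',round(o['t'],2),'F',o['contact_force'].round(1),'w',round(o['gripper_width'],3))
    print('shift cm',((np.array(p)-o['eef_pos'])*100).round(2))
    if R is not None: print('rot deg',np.degrees(Ro.from_matrix(R@Rq(o['tool_rot']).T).as_rotvec()).round(2))
E
python3 - <<'E'
from h import *
print(KW,NW, (-s35*(KF[0]+.02)+c35*(KF[2]-.09)))
for s in (1,-1):
    go(KW+NW*.15,RT(-NW,-s*WR[:,1]))
Rd=RT(np.array([0,0,-1.]),-WR[:,1]); go(KW+NW*.15,Rd)
print(RK)
E
```

```text
[ 0.56685924 -0.01608876  0.0858    ] [-0.30886308 -0.48331514  0.81915204] 0.03378467213316912
at [0.2671 0.6199 0.2563] t 1.45 F [-0.1  0.6  0.7] w 0.998
shift cm [ 25.34 -70.85  -4.76]
rot deg [ 37.91  11.63 -95.83]
at [0.2671 0.6199 0.2563] t 1.45 F [-0.1  0.6  0.7] w 0.998
shift cm [ 25.34 -70.85  -4.76]
rot deg [ 11.14 -36.32  78.03]
at [0.2671 0.6199 0.2563] t 1.45 F [-0.1  0.6  0.7] w 0.998
shift cm [ 25.34 -70.85  -4.76]
rot deg [  0.    -0.   -99.27]
[[ 0.4411022   0.84263423  0.30886308]
 [ 0.69024555 -0.53848635  0.48331514]
 [ 0.57357644 -0.         -0.81915204]]
```

Emit:
move_arm(steps=[1,0.5,-2,2,0,0,-4,1,1.5,-4,2,0,0,-6,1,1.5,-4.5,1,0,0,-6,1,1.6,-4.5,0,0,0,-6,1,1.6,-4.5,0,0,0,-6,1,1.6,-4.5,0,0,0,-6,1,1.6,-4.5,0,0,0,-6,1,1.6,-4.5,0,0,0,-6], newtons=40)

```text
t: 2.25
eef_pos: [0.3825, 0.288, 0.3066]
tool_rot: [-0.0, 0.57, 0.821, 0.0]
contact_force: [1.6, -0.7, -0.3]
gripper_width: 1.003
```

Emit:
move_arm(steps=[1,1.6,-4.5,0,0,0,-6,1,1.6,-4.5,0,0,0,-6,1,1.6,-4.5,0,0,0,-6,1,1.6,-4.5,0,0,0,-6,1,1.6,-4.5,0,0,0,-6,1,1.6,-4.5,0,0,0,-6,1,1.6,-4.5,0,0,0,-6,1,1.6,-4.5,0,0,0,-6])

```text
t: 3.05
eef_pos: [0.5105, -0.0719, 0.3068]
tool_rot: [0.0, 0.855, 0.519, 0.001]
contact_force: [0.8, -0.0, -0.2]
gripper_width: 1.0
```

```bash
python3 - <<'E'
from h import *
o=status.get_obs();print(o['q'].round(2)); go(KW+NW*.14,RK,o)
E
```

```text
[-0.57  0.18  0.68  1.91 -0.13  1.1  -0.32]
at [ 0.5105 -0.0719  0.3068] t 3.05 F [ 0.8 -0.  -0.2] w 1.0
shift cm [  1.32  -1.18 -10.63]
rot deg [ 30.27 -17.46  -4.88]
```

Emit:
move_arm(steps=[1,-0.2,-1,-0.5,5.05,-2.9,-0.8,1,-0.2,-1,-0.5,5.05,-2.9,-0.8,1,-0.2,-1,-0.5,5.05,-2.9,-0.8,1,-0.2,-1,-0.5,5.05,-2.9,-0.8,1,-0.2,-1,-1,5.05,-2.9,-0.8,1,-0.2,0,-1,5.05,-2.9,-0.8,1,0,0,0,0,0,0])

```text
t: 3.75
eef_pos: [0.4957, -0.1223, 0.2642]
tool_rot: [-0.145, 0.837, 0.457, 0.262]
contact_force: [-0.9, -0.4, 0.3]
gripper_width: 1.0
```

```bash
python3 - <<'E'
from h import *
o=status.get_obs();print(o['q'].round(2)); go(KW+NW*.10,RK,o)
o=status.get_obs();c=cam('wrist');T=wristT(o,c);im=c['pixels'][:,:,::-1].copy()
for P,col in((KW,(0,0,255)),(KW-NW*.010,(0,255,0))):
    u=proj(c,T,P)[0];cv2.circle(im,tuple(int(v) for v in u),3,col,-1);print(u)
for m in models.place_of('wrist','knob_face'):print(m)
cv2.imwrite('pics/w1.png',im)
E
```

```text
[-0.11  0.25  0.67  2.08 -0.91  1.07  0.52]
at [ 0.4957 -0.1223  0.2642] t 3.75 F [-0.9 -0.4  0.3] w 1.0
shift cm [ 4.02  5.79 -9.65]
rot deg [-0.01 -0.23  0.06]
[255.03415727 169.02503133]
[254.99819149 167.57239504]
{'position': [166.3, 255.9], 'score': 0.72}
```

View pics/w1.png

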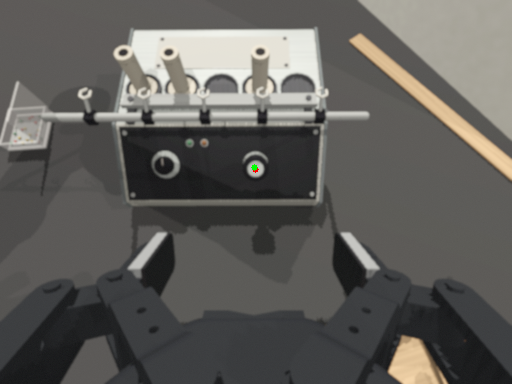

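```bash
python3 - <<'E'
from h import *
go(KW+NW*.04,RK);go(KW-NW*.002)
E
```

```text
at [ 0.498  -0.1204  0.2663] t 3.85 F [0.7 0.4 0.5] w 1.003
shift cm [  5.65   8.49 -14.77]
rot deg [ 0.17 -0.12 -0.27]
at [ 0.498  -0.1204  0.2663] t 3.85 F [0.7 0.4 0.5] w 1.003
shift cm [  6.95  10.52 -18.21]
```

Emit:
move_arm(steps=[1,0.95,1.4,-2.45,0,0,0,1,0.95,1.4,-2.45,0,0,0,1,0.95,1.4,-2.45,0,0,0,1,0.95,1.4,-2.45,0,0,0,1,0.95,1.45,-2.45,0,0,0,1,0.9,1.45,-2.5,0,0,0,1,0,0,0,0,0,0,1,0,0,0,0,0,0])

```text
t: 4.65
eef_pos: [0.5553, -0.0338, 0.1197]
tool_rot: [-0.145, 0.835, 0.462, 0.263]
contact_force: [0.0, -0.0, -0.5]
gripper_width: 0.998
```

```bash
python3 - <<'E'
from h import *
o=status.get_obs(); go(KW-NW*.002,RK,o)
c=cam('wrist');T=wristT(o,c);im=c['pixels'][:,:,::-1].copy()
u=proj(c,T,KW)[0];cv2.circle(im,tuple(int(v) for v in u),2,(0,0,255),-1);print(u)
for m in models.place_of('wrist','knob_face'):print(m)
cv2.imwrite('pics/w2.png',im)
E
```

```text
at [ 0.5553 -0.0338  0.1197] t 4.65 F [ 0.  -0.  -0.5] w 0.998
shift cm [ 1.22  1.87 -3.55]
rot deg [ 0.12  0.02 -0.51]
[252.54572732 229.83582371]
{'position': [227.6, 252.5], 'score': 0.98}
```

View pics/w2.png

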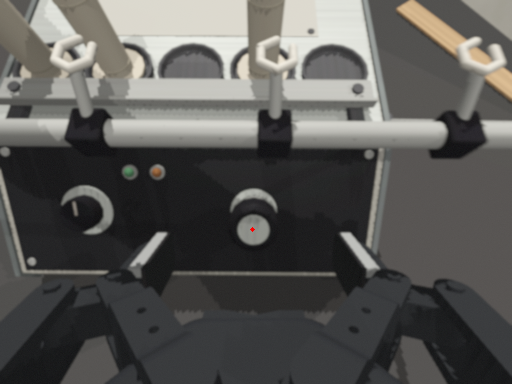

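Emit:
move_arm(steps=[1,0.3,0.45,-0.85,0,0,0,1,0.3,0.45,-0.9,0,0,0,1,0.3,0.5,-0.9,0,0,0,1,0.3,0.45,-0.9,0,0,0,0.2,0,0,0,0,0,0,-0.2,0,0,0,0,0,0,-1,0,0,0,0,0,0,-1,0,0,0,0,0,0], newtons=40)

```text
t: 5.55
eef_pos: [0.5658, -0.0166, 0.0839]
tool_rot: [-0.145, 0.835, 0.461, 0.263]
contact_force: [-4.0, -2.5, 8.1]
gripper_width: 0.376
```

Emit:
move_arm(steps=[-1,0,0,0,0,0,0,-1,0,0,0,0,0,0,-1,0,0,0,0,0,0,-1,0,0,0,0,0,0])

```text
t: 5.95
eef_pos: [0.5658, -0.0167, 0.084]
tool_rot: [-0.145, 0.835, 0.461, 0.263]
contact_force: [-5.1, -0.9, 7.2]
gripper_width: 0.377
```

```bash
python3 - <<'E'
from h import *
o=status.get_obs(); go(KW-NW*.002,RK,o)
c=cam('wrist');cv2.imwrite('pics/w3.png',c['pixels'][:,:,::-1])
E
```

```text
at [ 0.5658 -0.0167  0.084 ] t 5.95 F [-5.1 -0.9  7.2] w 0.377
shift cm [0.16 0.16 0.02]
rot deg [ 0.04  0.   -0.33]
```

View pics/w3.png

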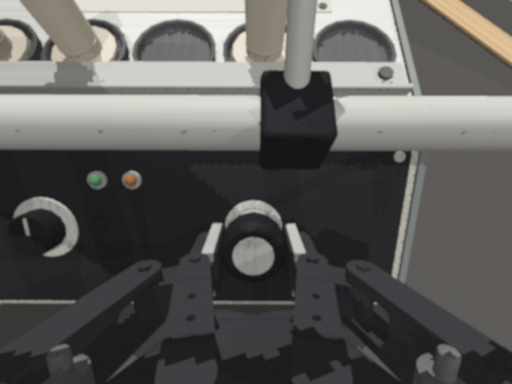

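Emit:
move_arm(steps=[-1,-0.09,-0.145,0.245,0,0,0,-1,-0.09,-0.145,0.245,0,0,0,-1,-0.09,-0.145,0.245,0,0,0,-1,-0.09,-0.145,0.245,0,0,0,-1,-0.09,-0.145,0.245,0,0,0,-1,-0.09,-0.145,0.245,0,0,0,-1,0,0,0,0,0,0], newtons=60)

```text
t: 6.7
eef_pos: [0.5604, -0.0254, 0.0987]
tool_rot: [-0.145, 0.835, 0.461, 0.263]
contact_force: [-8.0, 0.8, 6.7]
gripper_width: 0.369
```

```bash
python3 - <<'E'
from h import *
o=status.get_obs(); go(KW+NW*.016,RK,o);print((o['eef_pos']-[.5658,-.0167,.084])@NW, o['contact_force']@NW)
c=cam('wrist');T=wristT(o,c);im=c['pixels'][:,:,::-1].copy()
for x in (-.0265+.035,-.0145+.035):
    for y in(-.1,.1):
        u=proj(c,T,WR@[x,y,.1025]+WT)[0];print(u)
        cv2.circle(im,tuple(int(v) for v in u),2,(0,0,255),-1)
cv2.imwrite('pics/w4.png',im)
for n in('side','top'): cv2.imwrite(f'pics/{n}4.png',cam(n)['pixels'][:,:,::-1])
E
```

```text
at [ 0.5604 -0.0254  0.0987] t 6.7 F [-8.   0.8  6.7] w 0.369
shift cm [0.15 0.16 0.03]
rot deg [ 0.02 -0.01 -0.32]
0.017873410221376222 7.552762218274795
[339.9689313   82.31464366]
[12.03472045 80.69377676]
[337.99376058  66.7848485 ]
[17.92485557 65.22638902]
```

View pics/w4.png

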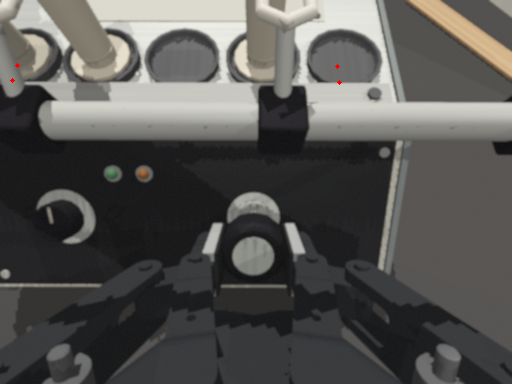

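Emit:
move_arm(steps=[-1,-0.045,-0.07,0.12,0,0,0,-1,0,0,0,0,0,0])

```text
t: 7.05
eef_pos: [0.5602, -0.0255, 0.099]
tool_rot: [-0.145, 0.835, 0.461, 0.263]
contact_force: [-1.2, 4.1, -3.4]
gripper_width: 0.37
```

Emit:
move_arm(steps=[0.1,0,0,0,0,0,0,1,0,0,0,0,0,0,1,0,0,0,0,0,0,1,-0.3,-0.5,0.8,0,0,0,1,-0.6,-0.95,1.6,0,0,0,1,-0.9,-1.4,2.4,0,0,0,1,-0.9,-1.4,2.4,0,0,0,1,-0.9,-1.4,2.4,0,0,0])

```text
t: 7.85
eef_pos: [0.5242, -0.0838, 0.1967]
tool_rot: [-0.144, 0.836, 0.46, 0.263]
contact_force: [0.9, -0.3, 0.7]
gripper_width: 0.999
```

```bash
python3 - <<'E'
from h import *
from h import Ro
o=status.get_obs(); 
c=cam('wrist');cv2.imwrite('pics/w5.png',c['pixels'][:,:,::-1])
cs=cam('side');cv2.imwrite('pics/s5.png',cv2.resize(cs['pixels'][110:320,160:430,::-1],None,fx=2.9,fy=2.9,interpolation=cv2.INTER_CUBIC))
for q in (models.place_of('wrist','knob_face')):print(q, proj(c,wristT(o,c),[KW,KW+NW*.018]))
Rd=RT(np.array([0,0,-1.]),WR[:,0]);go([.535,-.298,.2],Rd,o);Rd[:,:2]*=-1;go([.535,-.298,.2],Rd,o)
print(o['q'].round(2))
E
```

```text
{'position': [191.0, 254.5], 'score': 0.63} [[252.03671361 185.57145394]
 [251.93675812 190.48219033]]
at [ 0.5242 -0.0838  0.1967] t 7.85 F [ 0.9 -0.3  0.7] w 0.999
shift cm [  1.08 -21.42   0.33]
rot deg [-37.75  -8.31  86.7 ]
at [ 0.5242 -0.0838  0.1967] t 7.85 F [ 0.9 -0.3  0.7] w 0.999
shift cm [  1.08 -21.42   0.33]
rot deg [ -8.32  37.79 -87.2 ]
[-0.02  0.35  0.46  2.12 -1.04  0.92  0.6 ]
```

View pics/w5.png

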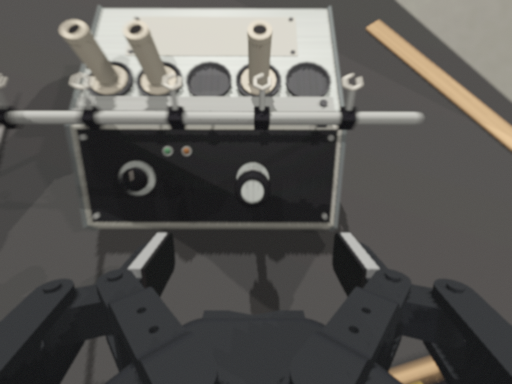

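View pics/s5.png

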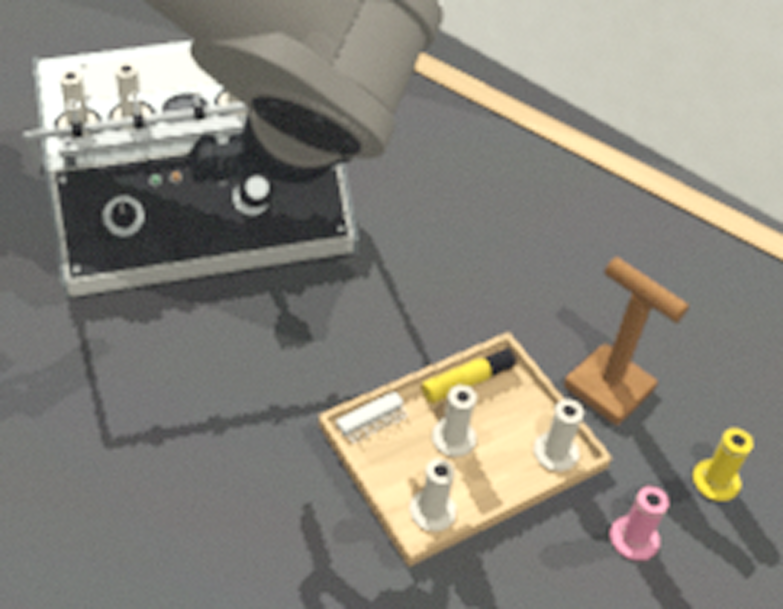

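Emit:
move_arm(steps=[1,0.08,-1.65,1.5,-2.9,-0.64,6.67,1,0.08,-1.65,1.5,-2.9,-0.64,6.67,1,0.08,-1.65,1,-2.9,-0.64,6.67,1,0.08,-1.65,0,-2.9,-0.64,6.67,1,0.08,-1.65,0,-2.9,-0.64,6.67,1,0.08,-1.65,0,-2.9,-0.64,6.67,1,0.08,-1.65,0,-2.9,-0.64,6.67,1,0.08,-1.65,0,-2.9,-0.64,6.67])

```text
t: 8.8
eef_pos: [0.5313, -0.2143, 0.2341]
tool_rot: [-0.062, 0.538, 0.833, 0.111]
contact_force: [-0.7, -0.0, 0.3]
gripper_width: 0.997
```

Emit:
move_arm(steps=[1,0.08,-1.65,0,-2.9,-0.64,6.67,1,0.08,-1.65,0,-2.9,-0.64,6.67,1,0.08,-1.65,-1,-2.9,-0.64,6.67,1,0.08,-1.65,-1,-2.9,-0.64,6.67,1,0.08,-1.65,-1,-2.9,-0.64,6.67,1,0,0,0,0,0,0])

```text
t: 9.4
eef_pos: [0.5342, -0.2964, 0.203]
tool_rot: [-0.002, 0.279, 0.96, -0.0]
contact_force: [-0.0, 0.6, -0.1]
gripper_width: 0.999
```

```bash
python3 - <<'E'
from h import *
o=status.get_obs();print(o['q'].round(2))
RD=RT(np.array([0,0,-1.]),WR[:,0]);go([.5355,-.297,.058],RD,o)
c=cam('wrist');T=wristT(o,c);im=c['pixels'][:,:,::-1].copy()
for P in ([.5355,-.297,.068],[.4687,-.3295,.068],[.588,-.3665,.068]):
    u=proj(c,T,np.array(P))[0];print(u);cv2.circle(im,tuple(int(v) for v in u),2,(0,0,255),-1)
for m in models.place_of('wrist','spool_1_mid'):print(m, onz(c,T,m['position'][::-1],.036).round(4))
cv2.imwrite('pics/w6.png',im)
E
```

```text
[ 0.09  0.45  0.42  1.79 -0.22  0.95  1.6 ]
at [ 0.5342 -0.2964  0.203 ] t 9.4 F [-0.   0.6 -0.1] w 0.999
shift cm [  0.13  -0.06 -14.5 ]
rot deg [-0.05 -0.27 -0.12]
[253.66006108 189.77353053]
[186.62383761 149.95015947]
[224.99368921 263.78602664]
{'position': [145.4, 194.5], 'score': 0.71} [ 0.4682 -0.3284  0.036 ]
```

View pics/w6.png

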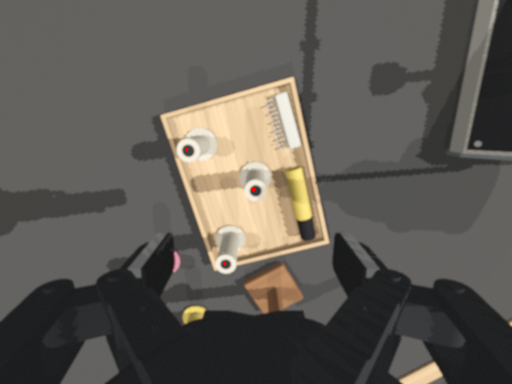

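Emit:
move_arm(steps=[1,0.13,-0.06,-3,0,-0.2,0,1,0,0,-3.5,0,0,0,1,0,0,-3.5,0,0,0,1,0,0,-2.5,0,0,0,1,0,0,-1.5,0,0,0,1,0,0,-0.5,0,0,0,-0.5,0,0,0,0,0,0,-1,0,0,0,0,0,0], newtons=25)

```text
t: 10.3
eef_pos: [0.5373, -0.298, 0.0615]
tool_rot: [0.002, 0.28, 0.96, 0.0]
contact_force: [0.6, -0.2, -0.2]
gripper_width: 0.693
```

Emit:
move_arm(steps=[-1,0,0,0,0,0,0,-1,0,0,0,0,0,0,-1,0,0,0,0,0,0,-1,0,0,0,0,0,0,-1,0,0,0,0,0,0,-1,0,0,0,0,0,0])

```text
t: 10.9
eef_pos: [0.537, -0.2978, 0.061]
tool_rot: [0.002, 0.28, 0.96, 0.0]
contact_force: [-0.8, 1.7, 6.2]
gripper_width: 0.25
```

```bash
python3 - <<'E'
from h import *
o=status.get_obs()
RD=RT(np.array([0,0,-1.]),WR[:,0]);go([.5355,-.297,.058],RD,o)
c=cam('wrist');cv2.imwrite('pics/w7.png',c['pixels'][:,:,::-1])
E
```

```text
at [ 0.537  -0.2978  0.061 ] t 10.9 F [-0.8  1.7  6.2] w 0.25
shift cm [-0.15  0.08 -0.3 ]
rot deg [ 0.03  0.2  -0.04]
```

View pics/w7.png

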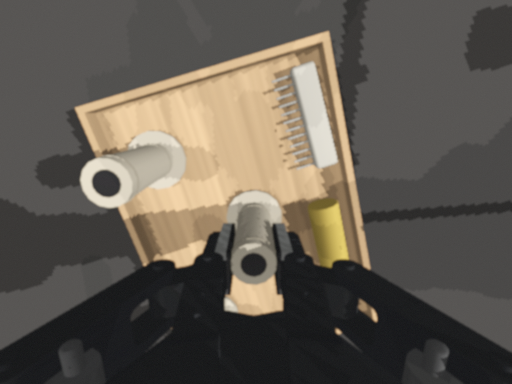

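Emit:
move_arm(steps=[-1,0,0,2,0,0,0,-1,0,0,4,0,0,0,-1,0,0,4.5,0,0,0,-1,0.3,2,4,0,0,0,-1,0.5,3.5,3,0,0,0,-1,0.5,4,2.5,0,0,0,-1,0.55,4,2,0,0,0,-1,0.55,4,2,0,0,0])

```text
t: 11.75
eef_pos: [0.5602, -0.1211, 0.3012]
tool_rot: [0.001, 0.28, 0.96, 0.0]
contact_force: [0.9, 0.0, -0.4]
gripper_width: 0.25
```

Emit:
move_arm(steps=[-1,0.55,4,0,0,0,0,-1,0.55,4,0,0,0,0,-1,0.55,4,0,0,0,0,-1,0.55,4,0,0,0,0,-1,0.5,4,0,0,0,0,-1,0.35,2.5,0,0,0,0,-1,0,0,0,0,0,0])

```text
t: 12.45
eef_pos: [0.5905, 0.108, 0.2995]
tool_rot: [0.0, 0.277, 0.961, 0.001]
contact_force: [-0.1, 0.0, 0.6]
gripper_width: 0.252
```

```bash
cat > chk.py <<'E'
from h import *
import sys
o=status.get_obs();print(o['q'].round(2))
cup=np.array([[.6825,.0523,.093],[.5915,.1105,.093]][int(sys.argv[1])])
RD=RT(np.array([0,0,-1.]),WR[:,0]);go(cup+[0,0,.057],RD,o)
c=cam('wrist');T=wristT(o,c);im=c['pixels'][:,:,::-1].copy()
TT=c['T_tool_cam']
for P in ([0,0,-.007],[0,0,.057]):
    u=proj(c,TT,np.array(P))[0];print('tool',P,u);cv2.circle(im,tuple(int(v) for v in u),2,(0,0,255),-1)
for k in range(0,360,20):
    for r,z in ((.0255,.0975),(.021,.093)):
        u=proj(c,T,cup*[1,1,0]+[r*np.cos(np.radians(k)),r*np.sin(np.radians(k)),z])[0];cv2.circle(im,tuple(int(v) for v in u),1,(0,255,0),-1)
cv2.imwrite('pics/'+sys.argv[2],im)
E
python3 chk.py 1 w8.png
```

```text
[-0.52  0.32  0.31  1.71 -0.11  1.13  0.82]
at [0.5905 0.108  0.2995] t 12.45 F [-0.1  0.   0.6] w 0.252
shift cm [  0.1    0.25 -14.95]
rot deg [-0.09  0.07 -0.47]
tool [0, 0, -0.007] [253.45503252 266.57362004]
tool [0, 0, 0.057] [253.31956121 216.65434634]
```

View pics/w8.png

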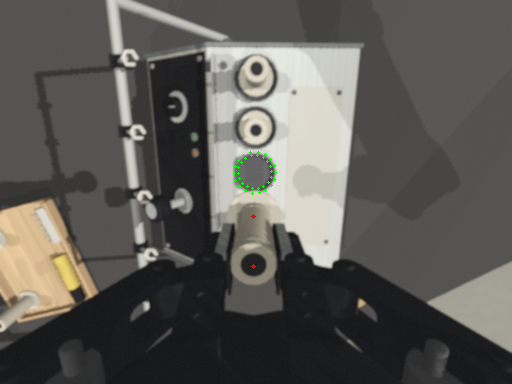

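Emit:
move_arm(steps=[-1,0.1,0.25,-3,0,0,-0.4,-1,0,0,-3,0,0,0,-1,0,0,-3,0,0,0,-1,0,0,-2.5,0,0,0,-1,0,0,-1.8,0,0,0,-1,0,0,-0.5,0,0,0,-1,0,0,-0.4,0,0,0,-1,0,0,0,0,0,0])

```text
t: 13.3
eef_pos: [0.5923, 0.1042, 0.1587]
tool_rot: [0.001, 0.284, 0.959, 0.0]
contact_force: [0.1, -0.5, -0.7]
gripper_width: 0.251
```

```bash
python3 chk.py 1 w9.png
```

```text
[-0.49  0.47  0.28  1.84 -0.16  0.85  0.86]
at [0.5923 0.1042 0.1587] t 13.3 F [ 0.1 -0.5 -0.7] w 0.251
shift cm [-0.08  0.63 -0.87]
rot deg [0.02 0.16 0.41]
tool [0, 0, -0.007] [253.42806758 266.57816229]
tool [0, 0, 0.057] [253.30073058 216.65770124]
```

View pics/w9.png

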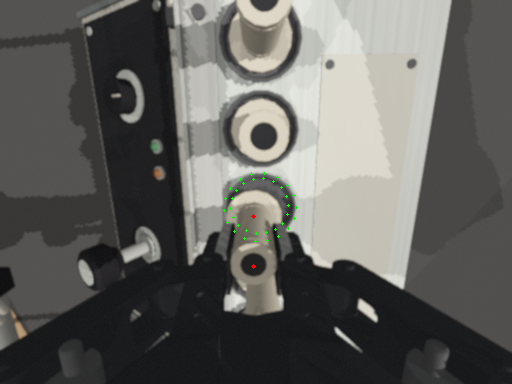

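Emit:
move_arm(steps=[-1,-0.08,0.4,0,0,0,0.4,-1,0,0.2,0,0,0,0,-1,0,0,0,0,0,0,-1,0,0,0,0,0,0,-1,0,0,0,0,0,0])

```text
t: 13.85
eef_pos: [0.5912, 0.1109, 0.1583]
tool_rot: [0.001, 0.28, 0.96, 0.0]
contact_force: [0.5, -0.3, -1.0]
gripper_width: 0.246
```

```bash
python3 chk.py 1 w10.png
```

```text
[-0.5   0.47  0.27  1.84 -0.16  0.85  0.86]
at [0.5912 0.1109 0.1583] t 13.85 F [ 0.5 -0.3 -1. ] w 0.246
shift cm [ 0.03 -0.04 -0.83]
rot deg [ 0.01  0.14 -0.04]
tool [0, 0, -0.007] [253.44140772 266.57790403]
tool [0, 0, 0.057] [253.31006769 216.65722215]
```

View pics/w10.png

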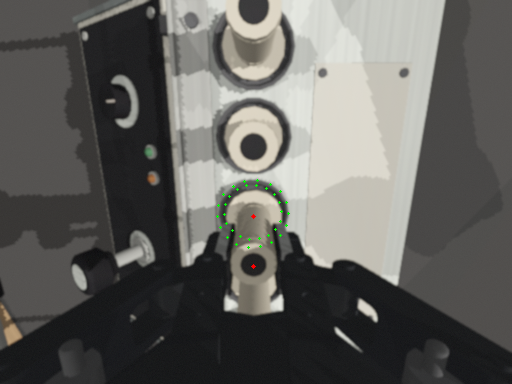

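Emit:
move_arm(steps=[-1,0,0,-0.3,0,0,0,-1,0,0,-0.3,0,0,0,-1,0,0,-0.2,0,0,0,-1,0,0,0,0,0,0,-1,0,0,0,0,0,0])

```text
t: 14.4
eef_pos: [0.5911, 0.1109, 0.15]
tool_rot: [0.001, 0.28, 0.96, 0.0]
contact_force: [0.6, -0.8, 0.4]
gripper_width: 0.251
```

```bash
python3 chk.py 1 w11.png
```

```text
[-0.49  0.48  0.27  1.85 -0.17  0.83  0.86]
at [0.5911 0.1109 0.15  ] t 14.4 F [ 0.6 -0.8  0.4] w 0.251
shift cm [ 0.04 -0.04 -0.  ]
rot deg [ 0.02  0.12 -0.04]
tool [0, 0, -0.007] [253.44085818 266.57739555]
tool [0, 0, 0.057] [253.30969549 216.6569074 ]
```

View pics/w11.png

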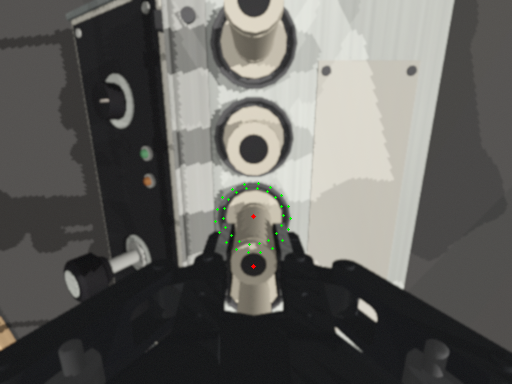

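Emit:
move_arm(steps=[-1,0,0,-0.1,0,0,0,-1,0,0,-0.1,0,0,0,-1,0,0,0,0,0,0])

```text
t: 14.75
eef_pos: [0.5914, 0.111, 0.1498]
tool_rot: [0.001, 0.28, 0.96, 0.001]
contact_force: [-5.0, -0.3, 13.4]
gripper_width: 0.251
```

Emit:
move_arm(steps=[-0.3,0,0,0,0,0,0,0,0,0,0,0,0,0,0.4,0,0,0,0,0,0,0.4,0,0,0,0,0,0,0.4,0,0,1,0,0,0,0.4,0,0,3,0,0,0,0.4,0,0,4,0,0,0,0.4,0,0,4,0,0,0])

```text
t: 15.55
eef_pos: [0.5908, 0.1107, 0.2699]
tool_rot: [0.001, 0.28, 0.96, -0.0]
contact_force: [1.0, 0.5, 0.5]
gripper_width: 0.693
```

```bash
python3 chk.py 1 w12.png; python3 - <<'E'
from h import *
c=cam('side');cv2.imwrite('pics/s12.png',cv2.resize(c['pixels'][110:220,160:300,::-1],None,fx=5,fy=5,interpolation=cv2.INTER_CUBIC))
o=status.get_obs();RD=RT(np.array([0,0,-1.]),WR[:,0]);go([.469,-.3295,.2],RD,o)
E
```

```text
[-0.53  0.35  0.31  1.74 -0.12  1.07  0.82]
at [0.5908 0.1107 0.2699] t 15.55 F [1.  0.5 0.5] w 0.693
shift cm [  0.07  -0.02 -11.99]
rot deg [ 0.03  0.1  -0.03]
tool [0, 0, -0.007] [253.43979766 266.57702272]
tool [0, 0, 0.057] [253.30897724 216.6566769 ]
at [0.5944 0.1112 0.275 ] t 15.65 F [ 1.  -0.7 -0.3] w 0.703
shift cm [-12.54 -44.07  -7.5 ]
rot deg [-0.18  0.73 -0.01]
```

View pics/w12.png

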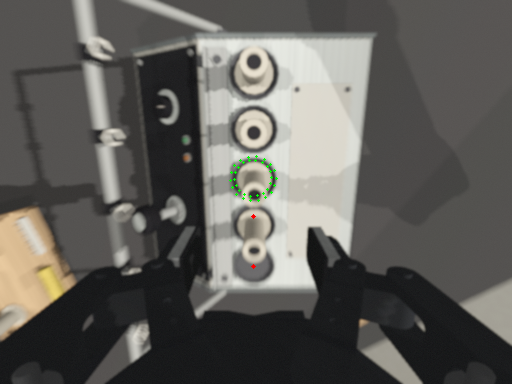

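View pics/s12.png

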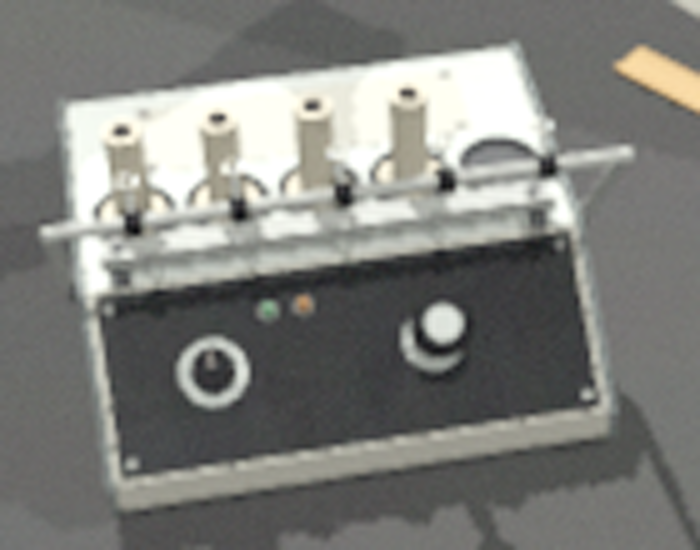

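Emit:
move_arm(steps=[1,-0.5,-1.5,2,0,0,0,1,-1,-3.5,0,0,0,0,1,-1.1,-4,0,0,0,0,1,-1.1,-4,0,0,0,0,1,-1.1,-4,0,0,0,0,1,-1.1,-4,0,0,0,0,1,-1.1,-4,0,0,0,0,1,-1.1,-4,-1,0,0,0])

```text
t: 16.45
eef_pos: [0.5101, -0.1809, 0.2794]
tool_rot: [0.003, 0.28, 0.96, 0.001]
contact_force: [-0.5, -0.2, 0.2]
gripper_width: 0.999
```

Emit:
move_arm(steps=[1,-1.1,-4,-2,0,0,0,1,-1.1,-4,-2,0,0,0,1,-1.1,-4,-2,0,0,0,1,-0.7,-2.5,-2,0,0,0,1,0,0,0,0,0,0,1,0,0,0,0,0,0,1,0,0,0,0,0,0])

```text
t: 17.15
eef_pos: [0.4712, -0.3229, 0.1988]
tool_rot: [0.002, 0.279, 0.96, 0.001]
contact_force: [0.1, 0.8, -0.1]
gripper_width: 1.002
```

```bash
python3 - <<'E'
from h import *
o=status.get_obs();print(o['q'].round(2))
RD=RT(np.array([0,0,-1.]),WR[:,0]);go([.469,-.3295,.061],RD,o)
c=cam('wrist');T=wristT(o,c);im=c['pixels'][:,:,::-1].copy()
for P in ([.469,-.3295,.068],[.588,-.3665,.068]):
    u=proj(c,T,np.array(P))[0];print(u);cv2.circle(im,tuple(int(v) for v in u),2,(0,0,255),-1)
cv2.imwrite('pics/w13.png',im)
E
```

```text
[ 0.12  0.4   0.48  1.89 -0.23  0.9   1.71]
at [ 0.4712 -0.3229  0.1988] t 17.15 F [ 0.1  0.8 -0.1] w 1.002
shift cm [ -0.22  -0.66 -13.78]
rot deg [-0.02  0.19 -0.15]
[245.98034844 190.23632811]
[276.71128207 296.45630064]
```

View pics/w13.png

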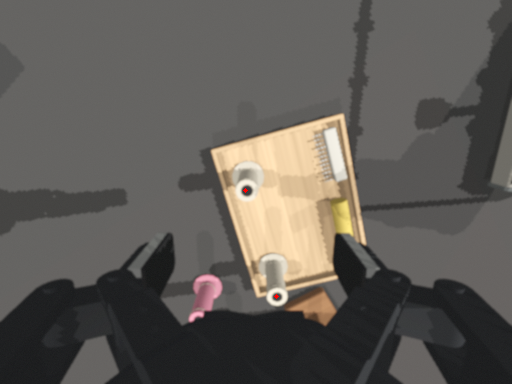

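Emit:
move_arm(steps=[1,-0.22,-0.6,-3,0,0.2,0,1,0,0,-3.5,0,0,0,1,0,0,-3.5,0,0,0,1,0,0,-2.3,0,0,0,1,0,0,-1.5,0,0,0,1,0,0,0,0,0,0,1,0,0,0,0,0,0])

```text
t: 17.9
eef_pos: [0.4688, -0.3301, 0.0612]
tool_rot: [0.0, 0.28, 0.96, -0.0]
contact_force: [0.9, -0.1, 1.1]
gripper_width: 1.003
```

```bash
python3 - <<'E'
from h import *
o=status.get_obs()
RD=RT(np.array([0,0,-1.]),WR[:,0]);go([.469,-.3295,.061],RD,o)
c=cam('wrist');T=wristT(o,c);im=c['pixels'][:,:,::-1].copy()
for P in ([.469,-.3295,.068],[.469,-.3295,.008]):
    u=proj(c,T,np.array(P))[0];print(u);cv2.circle(im,tuple(int(v) for v in u),2,(0,0,255),-1)
cv2.imwrite('pics/w14.png',im)
E
```

```text
at [ 0.4688 -0.3301  0.0612] t 17.9 F [ 0.9 -0.1  1.1] w 1.003
shift cm [ 0.02  0.06 -0.02]
rot deg [ 0.04  0.01 -0.09]
[254.69176194 266.03491975]
[254.21588479 218.41456764]
```

View pics/w14.png

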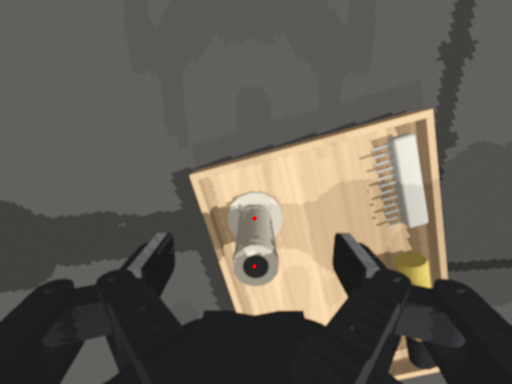

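Well centred; close and lift.

Emit:
move_arm(steps=[0,0,0,0,0,0,0,-1,0,0,0,0,0,0,-1,0,0,0,0,0,0,-1,0,0,0,0,0,0,-1,0,0,0,0,0,0,-1,0,0,0,0,0,0,-1,0,0,0,0,0,0,-1,0,0,0,0,0,0], newtons=25)

```text
t: 18.75
eef_pos: [0.4679, -0.3301, 0.0601]
tool_rot: [-0.001, 0.28, 0.96, -0.0]
contact_force: [0.4, 0.0, -1.3]
gripper_width: 0.247
```

Emit:
move_arm(steps=[-1,0,0,2,0,0,0,-1,0,0,4,0,0,0,-1,0,0,4.5,0,0,0,-1,0.8,1.5,4,0,0,0,-1,1.8,3,3,0,0,0,-1,2,3.6,2.5,0,0,0,-1,2,3.6,2,0,0,0,-1,2,3.6,2,0,0,0])

```text
t: 19.55
eef_pos: [0.5544, -0.1757, 0.3015]
tool_rot: [-0.0, 0.28, 0.96, -0.0]
contact_force: [0.6, 0.1, -0.0]
gripper_width: 0.247
```

```bash
python3 chk.py 0 w15.png
```

```text
[-0.18  0.3   0.48  1.76 -0.15  1.12  1.35]
at [ 0.5544 -0.1757  0.3015] t 19.55 F [ 0.6  0.1 -0. ] w 0.247
shift cm [ 12.81  22.8  -15.15]
rot deg [ 0.01 -0.03 -0.02]
tool [0, 0, -0.007] [253.43816411 266.57205928]
tool [0, 0, 0.057] [253.30786923 216.65361901]
```

View pics/w15.png

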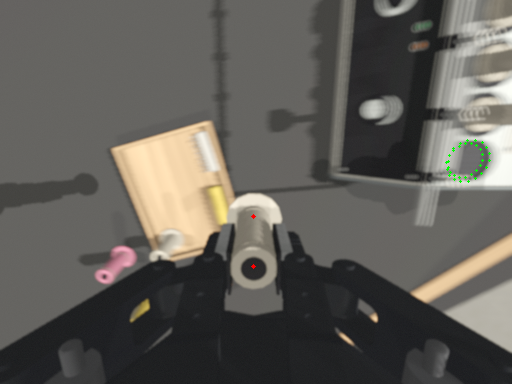

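Emit:
move_arm(steps=[-1,2,3.6,0,0,0,0,-1,2,3.6,0,0,0,0,-1,2,3.6,0,0,0,0,-1,2,3.6,0,0,0,0,-1,2,3.4,0,0,0,0,-1,1.5,2.7,0,0,0,0,-1,0.8,1.4,0,0,0,0,-1,0,0,0,0,0,0])

```text
t: 20.4
eef_pos: [0.6773, 0.0443, 0.2993]
tool_rot: [-0.001, 0.278, 0.96, -0.0]
contact_force: [0.2, -0.0, -1.4]
gripper_width: 0.246
```

Emit:
move_arm(steps=[-1,0,0,-1,0,0,0,-1,0,0,-1,0,0,0,-1,0,0,0,0,0,0,-1,0,0,0,0,0,0])

```text
t: 20.8
eef_pos: [0.6763, 0.0406, 0.2798]
tool_rot: [-0.001, 0.281, 0.96, -0.001]
contact_force: [-0.0, 0.5, -0.2]
gripper_width: 0.25
```

```bash
python3 chk.py 0 w16.png
```

```text
[-0.42  0.48  0.39  1.54 -0.19  1.16  1.01]
at [0.6763 0.0406 0.2798] t 20.8 F [-0.   0.5 -0.2] w 0.25
shift cm [  0.62   1.17 -12.98]
rot deg [ 0.03 -0.13  0.06]
tool [0, 0, -0.007] [253.4334105  266.56927084]
tool [0, 0, 0.057] [253.30461384 216.65194314]
```

View pics/w16.png

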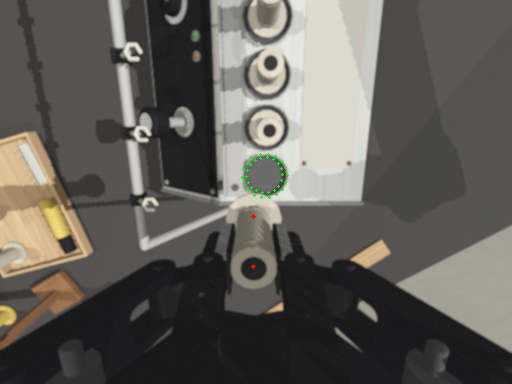

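Emit:
move_arm(steps=[-1,0.4,0.7,-1,0,0,0,-1,0.22,0.47,-2,0,0,0,-1,0,0,-3,0,0,0,-1,0,0,-3,0,0,0,-1,0,0,-2,0,0,0,-1,0,0,-0.9,0,0,0,-1,0,0,0,0,0,0,-1,0,0,0,0,0,0])

```text
t: 21.65
eef_pos: [0.6839, 0.0538, 0.1621]
tool_rot: [0.0, 0.28, 0.96, 0.0]
contact_force: [0.4, -0.1, 0.8]
gripper_width: 0.251
```

```bash
python3 chk.py 0 w17.png
```

```text
[-0.41  0.61  0.35  1.63 -0.24  0.95  1.03]
at [0.6839 0.0538 0.1621] t 21.65 F [ 0.4 -0.1  0.8] w 0.251
shift cm [-0.14 -0.15 -1.21]
rot deg [ 0.    0.02 -0.05]
tool [0, 0, -0.007] [253.43979603 266.57356215]
tool [0, 0, 0.057] [253.30898659 216.65454135]
```

View pics/w17.png

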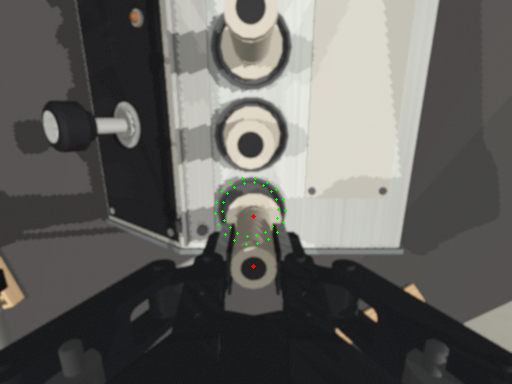

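Emit:
move_arm(steps=[-1,-0.14,-0.14,0,0,0,0,-1,0,0,-0.3,0,0,0,-1,0,0,-0.4,0,0,0,-1,0,0,-0.3,0,0,0,-1,0,0,0,0,0,0,-1,0,0,0,0,0,0])

```text
t: 22.3
eef_pos: [0.6816, 0.0522, 0.151]
tool_rot: [-0.001, 0.28, 0.96, -0.0]
contact_force: [-0.1, -0.2, 0.2]
gripper_width: 0.251
```

Emit:
move_arm(steps=[-1,0,0,-0.1,0,0,0,-1,0,0,-0.1,0,0,0,-1,0,0,-0.1,0,0,0,-1,0,0,0,0,0,0])

```text
t: 22.7
eef_pos: [0.6819, 0.0522, 0.1491]
tool_rot: [-0.0, 0.28, 0.96, -0.0]
contact_force: [-2.4, 0.9, 5.1]
gripper_width: 0.251
```

Emit:
move_arm(steps=[-0.3,0,0,0,0,0,0,0,0,0,0,0,0,0,0.4,0,0,0,0,0,0,0.4,0,0,0,0,0,0,0.4,0,0,1,0,0,0,0.4,0,0,3,0,0,0,0.4,0,0,4,0,0,0,0.4,0,0,5,0,0,0])

```text
t: 23.5
eef_pos: [0.6807, 0.0522, 0.2787]
tool_rot: [-0.002, 0.28, 0.96, -0.001]
contact_force: [0.5, 1.4, 0.3]
gripper_width: 0.702
```

Emit:
move_arm(steps=[1,-1,-1.7,3,0,0,0,1,-2,-3.5,0,0,0,0,1,-2,-3.8,0,0,0,0,1,-2,-3.8,0,0,0,0,1,-2,-3.8,0,0,0,0,1,-1.5,-2,0,0,0,0,1,0,0,0,0,0,0])

```text
t: 24.2
eef_pos: [0.5742, -0.1388, 0.3096]
tool_rot: [-0.0, 0.284, 0.959, -0.001]
contact_force: [-0.0, -1.3, 0.7]
gripper_width: 0.999
```

```bash
python3 - <<'E'
from h import *
o=status.get_obs();go(KW+NW*.2,RK,o);print(o['q'].round(2))
cs=cam('side');cv2.imwrite('pics/s18.png',cv2.resize(cs['pixels'][110:320,160:430,::-1],None,fx=2.9,fy=2.9,interpolation=cv2.INTER_CUBIC))
c=cam('wrist');cv2.imwrite('pics/w18.png',c['pixels'][:,:,::-1])
E
```

```text
at [ 0.5742 -0.1388  0.3096] t 24.2 F [-0.  -1.3  0.7] w 0.999
shift cm [-6.92  2.61 -5.99]
rot deg [ 37.89   8.11 -86.58]
[-0.23  0.31  0.46  1.73 -0.15  1.14  1.27]
```

View pics/s18.png

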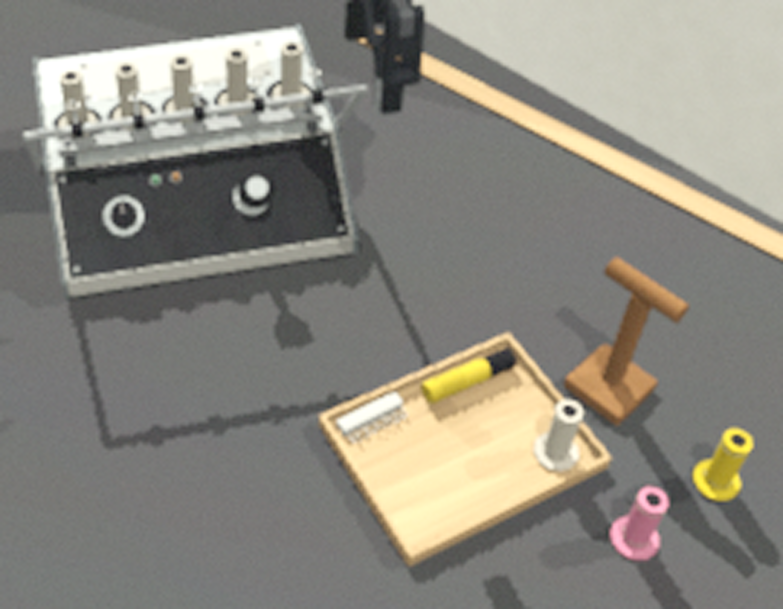

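View pics/w18.png

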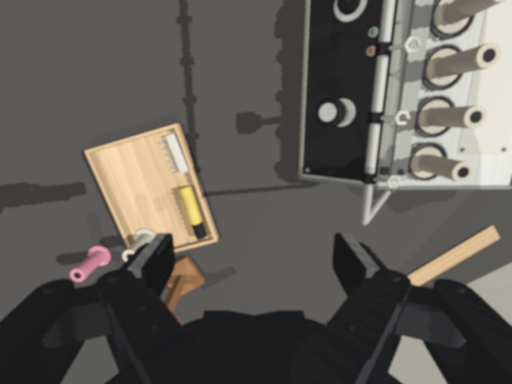

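Emit:
move_arm(steps=[-1,-0.53,0.2,-0.2,2.91,0.62,-6.66,-1,-0.53,0.2,-0.46,2.91,0.62,-6.66,-1,-0.53,0.2,-0.46,2.91,0.62,-6.66,-1,-0.53,0.2,-0.46,2.91,0.62,-6.66,-1,-0.53,0.2,-0.46,2.91,0.62,-6.66,-1,-0.53,0.2,-0.46,2.91,0.62,-6.66,-1,-0.53,0.2,-0.46,2.91,0.62,-6.66,-1,-0.53,0.2,-0.46,2.91,0.62,-6.66], newtons=40)

```text
t: 25.1
eef_pos: [0.5353, -0.1161, 0.2741]
tool_rot: [-0.095, 0.672, 0.713, 0.176]
contact_force: [0.8, 0.2, -0.2]
gripper_width: -0.007
```

Emit:
move_arm(steps=[-1,-0.53,0.2,-0.46,2.91,0.62,-6.66,-1,-0.53,0.2,-0.46,2.91,0.62,-6.66,-1,-0.53,0.2,-0.46,2.91,0.62,-6.66,-1,-0.53,0.2,-0.46,2.91,0.62,-6.66,-1,-0.53,0.2,-0.46,2.91,0.62,-6.66,-1,0,0,0,0,0,0,-1,0,0,0,0,0,0])

```text
t: 25.8
eef_pos: [0.5086, -0.1069, 0.2514]
tool_rot: [-0.143, 0.834, 0.464, 0.264]
contact_force: [-0.3, 0.3, -0.1]
gripper_width: 0.003
```

```bash
python3 - <<'E'
from h import *
o=status.get_obs();go(KW+NW*.06,RK,o);print(o['q'].round(2))
c=cam('wrist');T=wristT(o,c);im=c['pixels'][:,:,::-1].copy()
for P in (KW+NW*.018,):
    u=proj(c,T,P)[0];print(u);cv2.circle(im,tuple(int(v) for v in u),2,(0,0,255),-1)
cv2.imwrite('pics/w19.png',im)
E
```

```text
at [ 0.5086 -0.1069  0.2514] t 25.8 F [-0.3  0.3 -0.1] w 0.003
shift cm [  3.97   6.18 -11.64]
rot deg [ 0.23  0.33 -0.61]
[-0.08  0.27  0.59  2.09 -0.93  1.02  0.52]
[252.61225948 183.64596597]
```

View pics/w19.png

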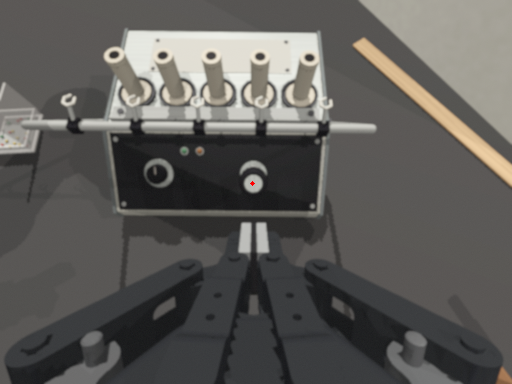

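Emit:
move_arm(steps=[-1,0.5,0.8,-1.5,0,0,0,-1,0.8,1.25,-2.35,0,0,0,-1,0.8,1.25,-2.35,0,0,0,-1,0.8,1.2,-2.3,0,0,0,-1,0.6,0.9,-1.7,0,0,0,-1,0.4,0.7,-1.2,0,0,-0.5,-1,0,0,0,0,0,0,-1,0,0,0,0,0,0])

```text
t: 26.65
eef_pos: [0.5476, -0.0466, 0.1374]
tool_rot: [-0.142, 0.836, 0.459, 0.265]
contact_force: [-0.0, -0.2, -0.0]
gripper_width: -0.002
```

```bash
python3 - <<'E'
from h import *
o=status.get_obs();go(KW+NW*.043,RK,o);go(KW+NW*.025,RK,o)
c=cam('wrist');T=wristT(o,c);im=c['pixels'][:,:,::-1].copy()
for P in (KW+NW*.018,):
    u=proj(c,T,P)[0];print(u);cv2.circle(im,tuple(int(v) for v in u),2,(0,0,255),-1)
cv2.imwrite('pics/w20.png',im)
E
```

```text
at [ 0.5476 -0.0466  0.1374] t 26.65 F [-0.  -0.2 -0. ] w -0.002
shift cm [ 0.59  0.97 -1.63]
rot deg [0.2  0.32 0.02]
at [ 0.5476 -0.0466  0.1374] t 26.65 F [-0.  -0.2 -0. ] w -0.002
shift cm [ 1.15  1.84 -3.11]
rot deg [0.2  0.32 0.02]
[251.22858217 223.86120608]
```

View pics/w20.png

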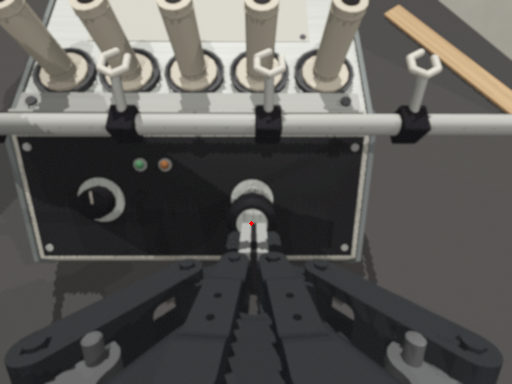

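Emit:
move_arm(steps=[-1,0.13,0.21,-0.35,0,0,0,-1,0.13,0.21,-0.35,0,0,0,-1,0.13,0.21,-0.35,0,0,0,-1,0.13,0.21,-0.35,0,0,0,-1,0.12,0.19,-0.33,0,0,0,-1,0.12,0.19,-0.33,0,0,0,-1,0,0,0,0,0,0])

```text
t: 27.4
eef_pos: [0.5544, -0.0343, 0.116]
tool_rot: [-0.142, 0.837, 0.458, 0.265]
contact_force: [-0.1, 0.1, -0.6]
gripper_width: 0.001
```

Emit:
move_arm(steps=[-1,0.095,0.15,-0.25,0,0,0,-1,0.095,0.15,-0.25,0,0,0,-1,0.06,0.1,-0.165,0,0,0,-1,0.06,0.1,-0.165,0,0,0,-1,0,0,0,0,0,0])

```text
t: 27.9
eef_pos: [0.5575, -0.0293, 0.1078]
tool_rot: [-0.142, 0.837, 0.458, 0.265]
contact_force: [-0.1, 0.6, -0.3]
gripper_width: -0.001
```

```bash
cat > pk.py <<'E'
from h import *
import sys
o=status.get_obs();go(KW+NW*.025,RK,o);print('F.n',o['contact_force']@NW,'along',(o['eef_pos']-KW)@NW)
c=cam('wrist');T=wristT(o,c);im=c['pixels'][:,:,::-1].copy()
for x in (-.0265+.035,-.0145+.035):
    for y in(-.1,-.02,.1):
        u=proj(c,T,WR@[x,y,.1025]+WT)[0];cv2.circle(im,tuple(int(v) for v in u),1,(0,0,255),-1)
cv2.imwrite('pics/'+sys.argv[1],im)
E
python3 pk.py w21.png
```

```text
at [ 0.5575 -0.0293  0.1078] t 27.9 F [-0.1  0.6 -0.3] w -0.001
shift cm [ 0.17  0.11 -0.15]
rot deg [0.16 0.25 0.15]
F.n -0.4921211674525611 along 0.02732794151606915
```

View pics/w21.png

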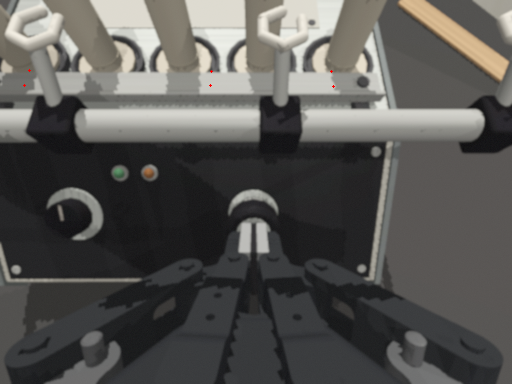

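Emit:
move_arm(steps=[-1,0.06,0.1,-0.165,0,0,0,-1,0.03,0.05,-0.08,0,0,0,-1,0,0,0,0,0,0])

```text
t: 28.25
eef_pos: [0.5583, -0.029, 0.1066]
tool_rot: [-0.142, 0.837, 0.457, 0.266]
contact_force: [-6.1, -3.8, 10.5]
gripper_width: 0.002
```

Emit:
move_arm(steps=[-1,0.03,0.05,-0.08,0,0,0,-1,0,0,0,0,0,0])

```text
t: 28.45
eef_pos: [0.5583, -0.029, 0.1065]
tool_rot: [-0.142, 0.837, 0.457, 0.266]
contact_force: [-11.8, -5.6, 19.3]
gripper_width: 0.001
```

```bash
python3 pk.py w22.png
```

```text
at [ 0.5583 -0.029   0.1065] t 28.45 F [-11.8  -5.6  19.3] w 0.001
shift cm [ 0.08  0.08 -0.02]
rot deg [0.09 0.36 0.26]
F.n 22.175021694566496 along 0.02580116609584945
```

Hard stop reached (22 N, no motion). Retreat along the axis and check.

Emit:
move_arm(steps=[-1,-0.15,-0.24,0.4,0,0,0,-1,-0.6,-0.95,1.6,0,0,0,-1,-0.9,-1.4,2.4,0,0,0,-1,-0.9,-1.4,2.4,0,0,0,-1,-0.9,-1.4,2.4,0,0,0,-1,-0.9,-1.4,2.4,0,0,0,-1,-0.9,-1.4,2.4,0,0,0,-1,0,0,0,0,0,0])

```text
t: 29.3
eef_pos: [0.5069, -0.1125, 0.2479]
tool_rot: [-0.139, 0.837, 0.457, 0.267]
contact_force: [0.5, 0.9, 0.3]
gripper_width: -0.0
```

Emit:
move_arm(steps=[-1,-1,-2,2,0,0,0,-1,-1,-3,2,0,0,0,-1,-1,-3,1,0,0,0,-1,0,0,0,0,0,0,-1,0,0,0,0,0,0])

```text
t: 29.8
eef_pos: [0.4763, -0.1893, 0.2942]
tool_rot: [-0.142, 0.837, 0.457, 0.265]
contact_force: [0.1, 0.7, -0.1]
gripper_width: 0.002
```

```bash
python3 pk.py w23.png; python3 - <<'E'
from h import *
cs=cam('side');cv2.imwrite('pics/s23.png',cv2.resize(cs['pixels'][110:320,160:430,::-1],None,fx=2.9,fy=2.9,interpolation=cv2.INTER_CUBIC))
ct=cam('top');cv2.imwrite('pics/t23.png',cv2.resize(ct['pixels'][105:230,135:375,::-1],None,fx=3.3,fy=3.3,interpolation=cv2.INTER_CUBIC))
E
```

```text
at [ 0.4763 -0.1893  0.2942] t 29.8 F [ 0.1  0.7 -0.1] w 0.002
shift cm [  8.28  16.11 -18.79]
rot deg [0.14 0.24 0.2 ]
F.n -0.42856829000815916 along 0.28237060449243473
```

View pics/w23.png

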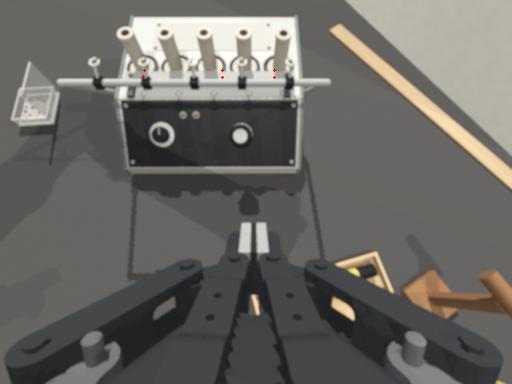

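View pics/s23.png

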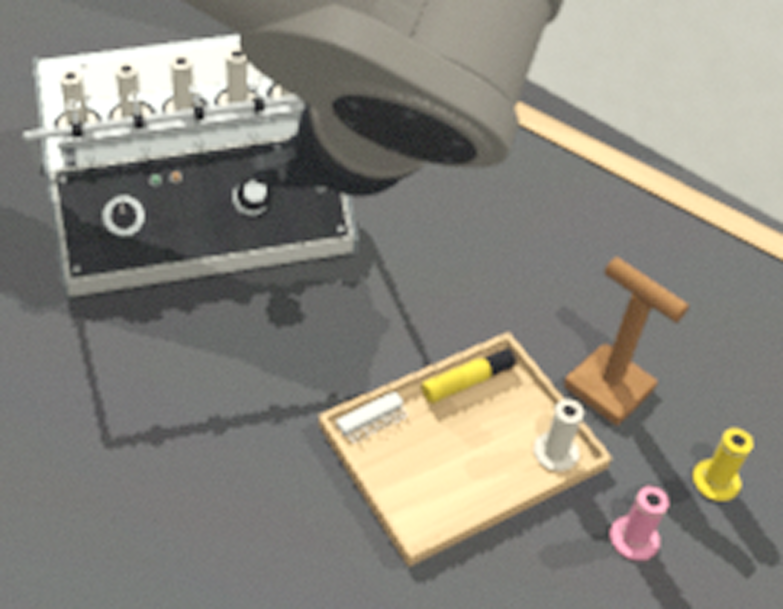

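View pics/t23.png

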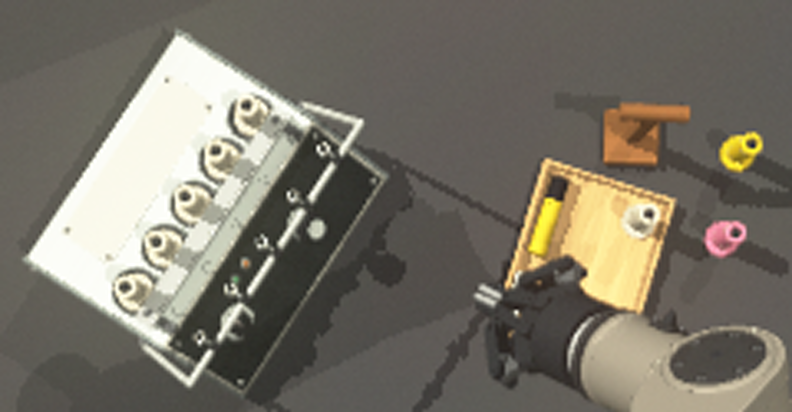

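```bash
python3 -c "
from station import order
print(order.hand_in())"
```

```text
the job is handed in; nothing more can be done
None
```

The winder is loaded and the job was handed in at about 30 s; `hand_in` gave no verdict.

- **Knob out:** I pulled it 18 mm to its stop. The keeper bar showed at its open line in the wrist picture.
- **Spools in:** I stood one spare in the middle cup and one in the end cup on the tray side. Each touched down at the height expected for a seated foot (tool at about 150 mm and 149 mm).
- **Knob home:** I pushed it back in to a hard stop, 22 N with no further movement. The keeper edge showed at its closed line.

The last side, top and wrist pictures, taken with the arm clear of everything, showed:

- All five spools stood upright in a straight row, the knob was in, and the keeper bar was closed.
- The leftover spool was standing in the tray.
- The comb, glue stick, stand and the pink and yellow look-alikes were where they started. The pin case also looked undisturbed, though I did not measure it.

One check disagreed along the way. Over the middle cup the tool settled 6 mm off the target, so I corrected that before lowering the spool. No check failed at the end.

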